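# Swing the basin spout aside and fit the hair catcher on the drain stem

## Robot

A 7-joint arm with a two-finger parallel gripper is mounted at the origin on the work surface. World frame = base frame: x ahead of the robot, y to its left, z up, the work surface at z = 0. Lengths are in m, angles in rad, forces in N, time in s.
With the tool pointing down it reaches from about 0.4 to 0.85 m from the base axis. Payload 4.4 kg.
Tool frame: the origin (TCP) lies at the very end of the fingers, on their centre line; the grasp point (between the pads) lies 19 mm behind it (bot.grip_point_offset is the distance from the TCP to the grasp point, in m); z points along the fingers, y is the line along which they close (so a half turn about z gives the same grasp; the last joint's range is limited). The gripper opens to 94 mm and grips with 3 to 60 N. Pads are 16 mm wide; open, the fingers measure 119 mm over their backs; the gripper's body (75 mm by 177 mm) begins 78 mm behind the grasp point.
Start: joints at [-1.245, 0.628, 0.038, 1.517, -0.027, 0.996, -0.02], TCP at [0.248, 0.601, 0.205] pointing down, gripper open.
Joint ranges: [-3.06, 3.06], [-0.37, 2.12], [-1.25, 1.32], [0.18, 2.47], [-1.1, 4.24], [0.23, 1.98], [-2.94, 2.94]. Speed limits (rad/s): [2.57, 2.57, 3.14, 3.14, 3.14, 3.14, 3.14].

## Interface

Orientations are given as a unit quaternion [w, x, y, z].
In Python, from bench import bot, snapshot, get_calibration, look_for gives the robot as it stands.
- The arm moves only by the shell command python3 -m inch 'ROWS' [FORCE]. ROWS is text: rows parted by semicolons, each of 5 numbers parted by spaces: the opening, from 0 (shut) to 1 (fully open), then the shift along the tool's x, y, z in mm, then the turn about the tool's z in degrees. A call has 1 to 10 rows; each row shifts and turns the commanded pose from where the row before left it, along the tool's axes as they then stand; what a row does not reach is not made up. A row lasts 1/10 s, in which the tool goes at most 50 mm and 8.59 degrees, less where a joint would pass 70% of its speed; a pose out of reach is approached as far as the arm can. A call is refused whole if a number of a shift passes 50 or a number of a turn 8.59, either way. A call with a gripper value outside its range is refused whole. The fingers move at their own pace and stop on an object; FORCE is the grip in N (left out, the last holds). Time passes only in rows, so rows that do not move let the fingers close. It gives the time, the measured TCP pose, the force, the opening and the grip force at its end, in the units of the state.
- bot.get_state(): the state, without advancing time (a new reading comes with each control period).
- snapshot(name): name is "scene" or "top" or "wrist"; returns the picture (384x512x3 uint8, blue, green, red); there is no depth.
- get_calibration(name): a dict with "fx", "fy", "cx", "cy" (pixels), "pose" (4x4, takes a point from camera to world coordinates). Camera axes: x right, y up, looking along -z (the intrinsics and any distortion apply to the point x, -y, -z); pixel columns grow to the right and rows downward; lengths in m; the calibration is good to about 2 mm. A picture is of the moment at which its call begins: read the wrist's pose just before it. get_calibration takes no time and is no camera call; for the wrist camera it gives the pose at the moment of the call.
- bot.close_job(): hands the job in; it is judged then, once.
Trained networks look in the newest picture that a camera, given by its name, has taken for a name from the list of things; names that differ only in an ending like _2 or _b are one class to them, and where a whole thing is asked for, a point or a joint stands for the part that bears it (a point fixed in the world has none). Each returns a list of dicts, best first, with "p" (0 to 1); they miss things now and then, are a little off and sometimes report something else, mostly with a low value. They report only what shows in the picture. A call takes as long as a camera call.
- look_for(camera, thing): "centre" ([x, y, z] in m, in the coordinates of the camera as it stood for that picture, good to about 4 mm: the middle of the surface that is visible of it).
The state is a dict: "clock": time; "joints": joint angles; "joint_vel": joint speeds; "effort": joint torques, N m; "tool_pos": TCP position; "eef_rot": TCP orientation; "wrist_force": force on the tool from outside, world axes, zero at the start; "moment": the same for the moment, N m; "grip_width": finger opening in m; "grip_force": force on a finger pad.
Only numpy, scipy, OpenCV 4.12 (cv2) and the standard library are available. Lean on these libraries where they do the work, as an engineer would, in place of code of your own. Each camera call takes 0.05 s, during which the arm holds its last target. There are 200 camera calls.

## Task

The tap's swivelling spout hangs over the basin's drain. Swing it out to either side until its outlet is a good hand's width (10 cm or more) away from the drain, slide the hollow hair catcher down over the drain's upright stem until it sits flat on the drain, and then swing the spout back so that its outlet is straight above the drain. Leave the solid stopper, the soap pump and the tumbler where they stand.

Things in the scene. Friction and masses are not known exactly. Their poses are not given: they have to be found in the camera images.
- basin: White ceramic rectangular vessel basin fixed on the counter, 280 (its x) x 360 (its y) x 90 mm high, walls 12 mm, inner floor 20 mm above the counter. Origin: centre of its underside, straight below the drain. A steel tap column, 42 mm across, stands behind it at its x = +175 mm, with a short mixing lever to its y side (up to 80 mm out, 110 mm high).
- drain_seat (a point): Centre of the top of the flat steel drain flange (68 mm across) on the basin floor, 23 mm above the counter. A fixed upright steel stem, 12 mm in diameter with a tapered tip, rises 45 mm from this point.
- stem_top (a point): Top of the drain's upright stem, 68 mm above the counter.
- spout (a joint): Turn of the tap's spout about the vertical tap column, rad, range -1.2 to 1.2. 0: outlet straight above the drain, spout pointing along the basin's -x. It grows as the spout turns anticlockwise seen from above (outlet towards the basin's -y). The swivel is stiff enough to stay where it is left (about 2 N at the outlet moves it).
- spout_hinge (a point): Point on the spout's vertical turning axis at the height of the spout tube's axis, 205 mm above the counter. Its -x axis is the direction in which the spout points.
- spout_grip (a point): Point on the axis of the horizontal steel spout tube, 22 mm in diameter, 120 mm from the turning axis, 205 mm above the counter. The tube can be pinched across from above or pushed from the side.
- spout_tip (a point): Centre of the spout's outlet, the lower end of the down-turned nozzle (25 mm across), 175 mm from the turning axis, 158 mm above the counter.
- catcher: Hollow steel hair catcher, standing flange down on the counter beside the basin: a round collar of 36 mm diameter, 40 mm high, on a thin flange of 60 mm diameter and 5 mm thickness pierced with small holes. A bore of 17 mm diameter runs right through from top to bottom. Origin: centre of its underside; z up along the bore.
- stopper: Solid steel mushroom-shaped drain stopper without a bore, 64 mm across, 23 mm high, standing on the counter on the other side of the basin. Not needed, leave alone. Origin: centre of its underside.
- soap_pump: Amber soap bottle with a black pump, 64 mm across, 170 mm high. Leave alone. Origin: centre of its underside.
- tumbler: Glass tumbler with two toothbrushes, 74 mm across, 100 mm high (180 mm with the brushes). Leave alone. Origin: centre of its underside.

How it is judged:
By the outcome, as a careful person would: the job done as asked, in the order asked, and still so for the second after the job is handed in, with the robot touching nothing.
It also fails if it takes over 72 s, if anything falls off the work surface, if the arm or the gripper's body presses on something with over 40 N, if the wrist force passes 120 N, or if a joint passes its speed limit or range.

## Working session

There is one attempt and no reset: what is moved stays moved. The work goes in short steps, Python scripts to look and compute and a shell command to move; the robot and the scene stay as the last step left them, time stands still between calls to the robot, and variables do not carry over. Pictures are saved under pics/ and viewed, at most 10 in all, crops included, and the job is handed in when it is done.

```bash
mkdir -p pics; cat > h.py <<'E'
import numpy as np, cv2
from bench import bot, snapshot, get_calibration, look_for
def seen(cam, things, save=None):
    im=snapshot(cam); T=np.array(get_calibration(cam)["pose"])
    if save: cv2.imwrite("pics/"+save,im)
    for t in things:
        for d in look_for(cam,t)[:2]:
            print(cam,t,round(d["p"],2),np.round((T@np.r_[d["centre"],1])[:3],4))
def project(cam,P):
    c=get_calibration(cam);T=np.linalg.inv(np.array(c["pose"]));p=T@np.r_[P,1]
    return c["cx"]+c["fx"]*p[0]/-p[2], c["cy"]+c["fy"]*-p[1]/-p[2]
E
python3 - <<'E'
from h import *
th=["basin","spout","catcher","stopper","soap_pump","tumbler"]
seen("top",th+["spout_tip","spout_grip","spout_hinge","stem_top","drain_seat"],"top1.png"); seen("scene",th,"scene1.png")
s=bot.get_state(); print(s["clock"],s["tool_pos"],s["eef_rot"]); print({k:v for k,v in get_calibration("top").items()})
E
```

```text
top basin 0.76 [0.5401 0.0179 0.0197]
top spout 0.78 [0.6382 0.0016 0.2183]
top catcher 0.65 [ 0.478  -0.3436  0.0081]
top stopper 0.89 [0.4407 0.3379 0.0209]
top soap_pump 0.88 [0.6158 0.3698 0.1112]
top soap_pump 0.61 [0.4421 0.339  0.0226]
top tumbler 0.62 [ 0.661  -0.3974  0.0732]
top tumbler 0.51 [0.5432 0.0169 0.0188]
top spout_tip 0.86 [ 0.6386 -0.0043  0.217 ]
top spout_grip 0.65 [ 0.6374 -0.0036  0.2168]
top spout_hinge 0.73 [6.384e-01 2.000e-04 2.155e-01]
top stem_top 0.85 [0.5392 0.0141 0.0252]
top drain_seat 0.76 [0.5371 0.0123 0.0235]
top drain_seat 0.26 [ 0.4764 -0.3431  0.0114]
scene basin 0.59 [0.5421 0.025  0.0225]
scene spout 0.83 [0.6798 0.0087 0.2131]
scene catcher 0.71 [ 0.4792 -0.3426  0.0115]
scene stopper 0.73 [0.4407 0.3354 0.0211]
scene soap_pump 0.94 [0.633  0.3831 0.1089]
scene tumbler 0.71 [ 0.6534 -0.3857  0.08  ]
scene tumbler 0.33 [0.5474 0.0272 0.0239]
0.95 [0.24817592 0.60076728 0.20549616] [-1.83812006e-05  1.94663037e-01  9.80870176e-01  1.41438043e-05]
{'fx': 467.16924645580985, 'fy': 467.16924645580985, 'cx': 250.56234233632216, 'cy': 184.63254460420677, 'pose': array([[ 0.01841349,  0.99620132, -0.08511095,  0.47388176],
       [-0.99963142,  0.01664454, -0.02144719, -0.00938701],
       [-0.01994908,  0.0854745 ,  0.99614062,  1.42202512],
       [ 0.        ,  0.        ,  0.        ,  1.        ]])}
```

View pics/top1.png

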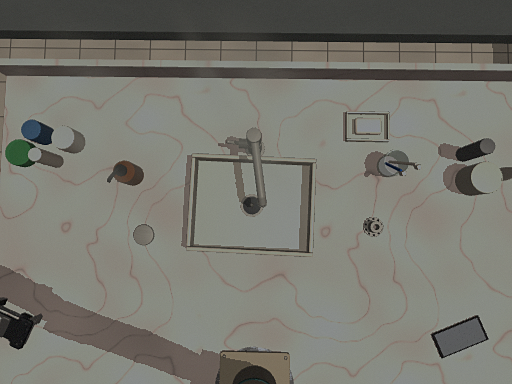

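View pics/scene1.png

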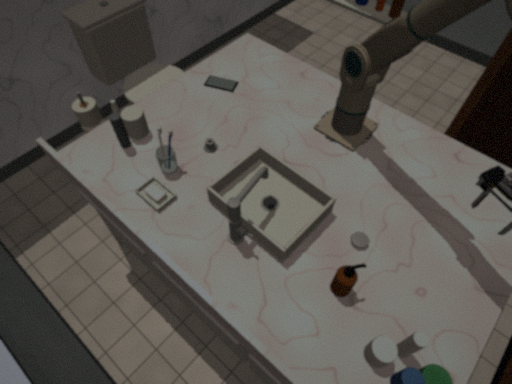

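The top view shows the basin centred near (250,204), with the drain at (252,205) and the spout running from (254,135) to (263,203). The catcher is at (373,227). The scene view agrees, and the lever is on the +y side. Next I'll overlay a model to get the basin yaw.

```bash
cat >> h.py <<'E'
def model(x,y,yaw,th):
    R=np.array([[np.cos(yaw),-np.sin(yaw)],[np.sin(yaw),np.cos(yaw)]])
    W=lambda a,b,z: np.r_[np.array([x,y])+R@[a,b],z]
    tip=lambda r,z: W(.175-r*np.cos(th),-r*np.sin(th),z)
    L=[[W(a,b,.09) for a,b in [(-h,-k),(h,-k),(h,k),(-h,k),(-h,-k)]] for h,k in [(.14,.18),(.128,.168)]]
    t=np.linspace(0,6.3,40)
    L.append([W(.034*np.cos(u),.034*np.sin(u),.023) for u in t])
    L.append([W(.175+.021*np.cos(u),.021*np.sin(u),.216) for u in t])
    L.append([tip(0,.205),tip(.175,.205),tip(.175,.158)])
    return L
def overlay(im,cam,L,f,box):
    im=cv2.resize(im[box[1]:box[3],box[0]:box[2]],None,fx=f,fy=f,interpolation=cv2.INTER_CUBIC)
    for l in L:
        p=np.array([((np.array(project(cam,q))+.5-box[:2])*f) for q in l])
        cv2.polylines(im,[np.int32(p)],False,(0,0,255),1)
    return im
E
python3 - <<'E'
from h import *
im=cv2.imread("pics/top1.png")
cv2.imwrite("pics/o1.png",overlay(im,"top",model(.539,.014,-.03,0),5,(170,115,330,235)))
E
```

```text
(no output)
```

View pics/o1.png

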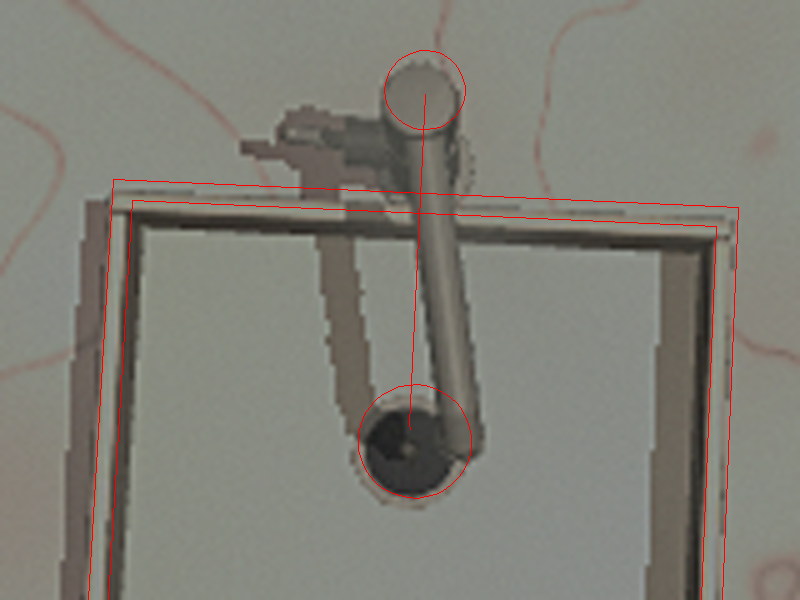

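Compared with the model, the drain is about 5 mm nearer and 2–3 mm further left, near (0.535, 0.016), with yaw about -0.025. The spout already sits at about +0.17 rad, its tip at crop (464,440). I'll pinch the tube and swing it further towards -y.

```bash
cat >> h.py <<'E'
from scipy.spatial.transform import Rotation as Ro
def go(x,y,z,ydeg=None):
    s=bot.get_state(); q=s["eef_rot"]; R=Ro.from_quat(q,scalar_first=True).as_matrix()
    a=np.degrees(np.arctan2(R[1,1],R[0,1]))
    print("tool mm",np.round(R.T@(np.array([x,y,z])-s["tool_pos"])*1e3,1),"yaw",round(a,1),"tcp",np.round(s["tool_pos"],4),"down",np.round(R[:,2],3),
     "t",round(s["clock"],2),"F",np.round(s["wrist_force"],1),"w",round(s["grip_width"],4),"j7",round(s["joints"][6],2))
    if ydeg is not None: print("turn",round(-((ydeg-a+90)%180-90),1))
E
python3 -m inch '0.6 0 0 -40 0; 0.6 0 0 -40 0;0.6 -27 -21 0 0;0.6 -27 -21 0 0;0.6 -27 -21 0 0;0.6 -27 -21 0 0;0.6 -27 -21 0 0;0.6 -27 -21 0 0;0.6 -27 -21 0 0;0.6 -27 -21 0 0'
python3 -m inch '0.6 -27 -21 0 0;0.6 -27 -21 0 0;0.6 -27 -21 0 0;0.6 -27 -21 0 0;0.6 -27 -21 0 0;0.6 -27 -21 0 0;0.6 -27 -21 0 0;0.6 0 0 0 -7.7;0.6 0 0 0 -7.7;0.6 0 0 0 -7.7'
python3 -c "
from h import *
go(.591,-.005,.186,98.3)"
```

```text
clock: 1.95
tool_pos: [0.3842, 0.3618, 0.2857]
eef_rot: [0.0, 0.195, 0.981, 0.0]
wrist_force: [1.4, -1.5, -0.5]
grip_width: 0.0565
grip_force: 0.0
clock: 2.95
tool_pos: [0.5024, 0.1546, 0.2855]
eef_rot: [0.0, -0.008, 1.0, 0.0]
wrist_force: [-0.3, -0.3, -0.4]
grip_width: 0.0568
grip_force: 0.0
tool mm [ -86.1 -161.    99.5] yaw 90.9 tcp [0.5024 0.1546 0.2855] down [ 0.  0. -1.] t 2.95 F [-0.3 -0.3 -0.4] w 0.0568 j7 1.26
turn -7.4
```

```bash
python3 -m inch '0.6 -17 -32 0 -7.4;0.6 -17 -32 0 0;0.6 -17 -32 0 0;0.6 -15 -32 0 0; 0.6 0 0 0 0'
python3 - <<'E'
from h import *
go(.591,-.005,.186,98.3)
L=model(.535,.016,-.025,.17)
cv2.imwrite("pics/w1.png",overlay(snapshot("wrist"),"wrist",L,1.5,(0,0,512,384)))
E
```

```text
clock: 3.45
tool_pos: [0.5836, 0.0288, 0.2853]
eef_rot: [0.001, -0.066, 0.998, -0.002]
wrist_force: [-1.6, -0.8, -0.4]
grip_width: 0.0566
grip_force: 0.0
tool mm [ -2.7 -34.1  99.4] yaw 97.6 tcp [0.5836 0.0288 0.2853] down [ 0.002 -0.004 -1.   ] t 3.45 F [-1.6 -0.8 -0.4] w 0.0566 j7 1.63
turn -0.7
```

View pics/w1.png

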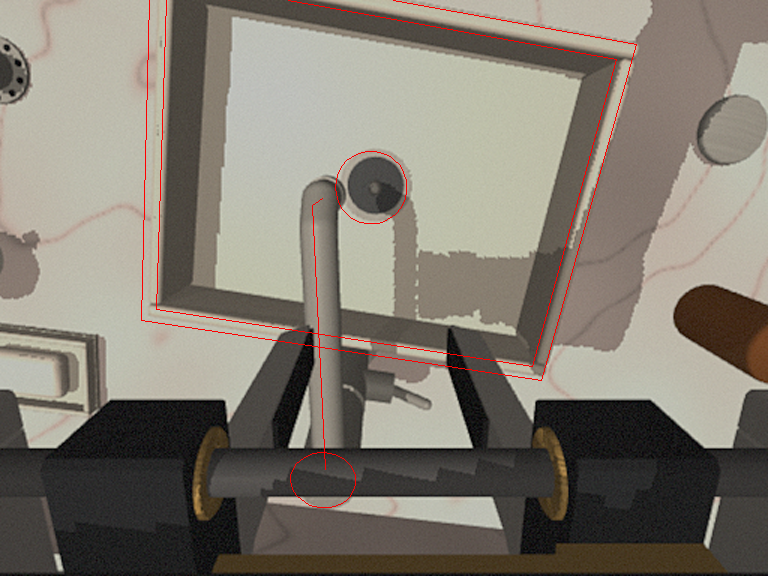

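The wrist overlay shows the drain at (374,187), matching the model within 2 px. The spout tip at (322,195) is about 3 mm from the model, so theta is about 0.155. I'll descend and pinch.

```bash
python3 -m inch '0.6 0 -17 0 0;0.6 -2 -15 0 0;0.6 0 0 0 0'
python3 -m inch '0.6 0 0 20 0;0.6 0 0 20 0;0.6 0 0 20 0;0.6 0 0 20 0;0.6 0 0 18 0;0 0 0 0 0;0 0 0 0 0;0 0 0 0 0;0 0 0 0 0;0 0 0 0 0' 20
python3 -c "
from h import *
go(.591,-.005,.186,98)"
```

```text
clock: 3.8
tool_pos: [0.5881, 0.0016, 0.2856]
eef_rot: [0.0, -0.069, 0.998, -0.001]
wrist_force: [0.1, 0.9, 0.6]
grip_width: 0.0561
grip_force: 0.0
clock: 4.8
tool_pos: [0.5883, 0.0029, 0.1884]
eef_rot: [0.001, -0.07, 0.998, -0.0]
wrist_force: [-0.7, -1.4, 1.6]
grip_width: 0.0216
grip_force: 20.0
tool mm [-1.6 -8.2  2.4] yaw 98.0 tcp [0.5883 0.0029 0.1884] down [ 0.001 -0.001 -1.   ] t 4.8 F [-0.7 -1.4  1.6] w 0.0216 j7 1.69
turn -0.0
```

```bash
python3 -m inch '0 0 -12.7 0 -6;0 0 -12.7 0 -6;0 0 -12.7 0 -6;0 0 -12.7 0 -6'
python3 -m inch '0 0 -12.7 0 -6;0 0 -12.7 0 -6;0 0 -12.7 0 -6;0 0 -12.7 0 -6;0 0 0 0 0;0 0 0 0 0'
python3 -m inch '0.4 0 0 0 0;0.4 0 0 0 0;0.4 0 0 0 0;0.4 0 0 0 0'
python3 -c "
from h import *
go(.591,-.005,.186,98);print(bot.get_state()['joints'])"
```

```text
clock: 5.2
tool_pos: [0.6021, -0.0455, 0.1884]
eef_rot: [-0.001, -0.277, 0.961, 0.0]
wrist_force: [-2.5, -1.2, 2.8]
grip_width: 0.0219
grip_force: 20.1
clock: 5.8
tool_pos: [0.6359, -0.0853, 0.1884]
eef_rot: [-0.0, -0.468, 0.884, -0.001]
wrist_force: [-2.0, -5.2, 4.0]
grip_width: 0.0216
grip_force: 19.6
clock: 6.2
tool_pos: [0.6359, -0.0815, 0.1874]
eef_rot: [0.0, -0.47, 0.883, 0.0]
wrist_force: [0.2, 0.2, -0.3]
grip_width: 0.0376
grip_force: 0.0
tool mm [-38.4  80.    1.4] yaw 146.1 tcp [ 0.6359 -0.0815  0.1874] down [-0.     0.001 -1.   ] t 6.2 F [ 0.2  0.2 -0.3] w 0.0376 j7 2.52
turn 48.1
[ 0.18898177  0.63774771 -0.17592118  1.55983307  0.12686342  0.95535412
  2.523303  ]
```

```bash
python3 -m inch '0.5 0 0 -35 0;0.5 0 0 -40 0;0.5 0 0 -40 0;0.6 0 0 0 8;0.6 0 0 0 8;0.6 0 0 0 8;0.6 0 0 0 8;0.6 0 0 0 8;0.6 0 0 0 8;0.6 0 0 0 8'
python3 -m inch '0.6 12 -26 0 0;0.6 12 -26 0 0;0.6 12 -26 0 0;0.6 12 -26 0 0;0.6 12 -26 0 0;0.6 12 -26 0 0;0.6 12 -26 0 0;0.6 12 -26 0 0;0.6 12 -26 0 0;0.6 12 -26 0 0'
python3 -m inch '0.6 0 0 35 0;0.6 0 0 35 0;0.6 0 0 35 0;0.6 0 0 0 0;0.6 0 0 0 0'
python3 - <<'E'
from h import *
go(.478,-.343,.013,90)
seen("wrist",["catcher"],"w2.png"); seen("top",["catcher","spout","spout_tip"],"top2.png"); print(project("wrist",(.478,-.343,.045)))
E
```

```text
clock: 7.2
tool_pos: [0.6359, -0.082, 0.3023]
eef_rot: [-0.0, 0.002, 1.0, 0.0]
wrist_force: [0.4, -0.6, 0.4]
grip_width: 0.0564
grip_force: 0.0
clock: 8.2
tool_pos: [0.5159, -0.3432, 0.3024]
eef_rot: [0.0, -0.001, 1.0, 0.0]
wrist_force: [-0.3, 0.5, 0.9]
grip_width: 0.0565
grip_force: 0.0
clock: 8.7
tool_pos: [0.5165, -0.3426, 0.1978]
eef_rot: [-0.0, -0.001, 1.0, 0.0]
wrist_force: [0.1, -0.2, 0.4]
grip_width: 0.0565
grip_force: 0.0
tool mm [ 38.4  -0.5 184.8] yaw 90.1 tcp [ 0.5165 -0.3426  0.1978] down [-0.  0. -1.] t 8.7 F [ 0.1 -0.2  0.4] w 0.0565 j7 2.16
turn 0.1
wrist catcher 0.74 [ 0.4747 -0.3474  0.007 ]
top catcher 0.7 [ 0.4693 -0.3404  0.0094]
top spout 0.68 [ 0.6685 -0.0392  0.2185]
top spout_tip 0.76 [ 0.6662 -0.0424  0.2161]
(np.float64(254.07541678012086), np.float64(140.45825387597822))
```

View pics/w2.png

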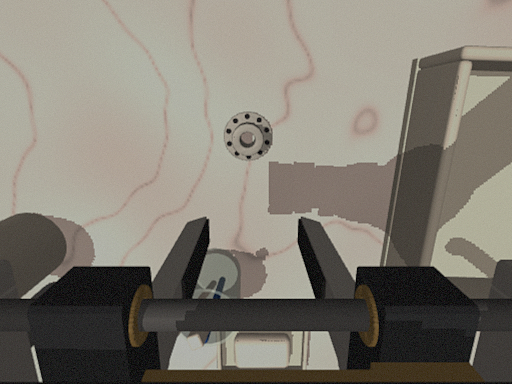

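The wrist view shows the catcher's flange centred at (249,136) with the collar's top at about (247,141), between the two fingertips horizontally.

```bash
cat >> h.py <<'E'
def back(cam,u,v,z):
    c=get_calibration(cam);T=np.array(c["pose"]); d=T[:3,:3]@[(u-c["cx"])/c["fx"],-(v-c["cy"])/c["fy"],-1]
    return np.round(T[:3,3]+d*(z-T[2,3])/d[2],4)
E
python3 - <<'E'
from h import *
im=cv2.imread("pics/w2.png")[100:170,210:290]
g=cv2.cvtColor(im,6); cv2.imwrite("pics/w2c.png",cv2.resize(im,None,fx=8,fy=8,interpolation=cv2.INTER_CUBIC))
print(back("wrist",249,136,.005),back("wrist",247,140,.045),project("wrist",bot.get_state()["tool_pos"]), project("wrist",(.478,-.343,.045)))
E
```

```text
[ 0.4772 -0.3491  0.005 ] [ 0.4775 -0.3507  0.045 ] (np.float64(254.0606592315929), np.float64(229.88621673721383)) (np.float64(254.07541678012086), np.float64(140.45825387597822))
```

View pics/w2c.png

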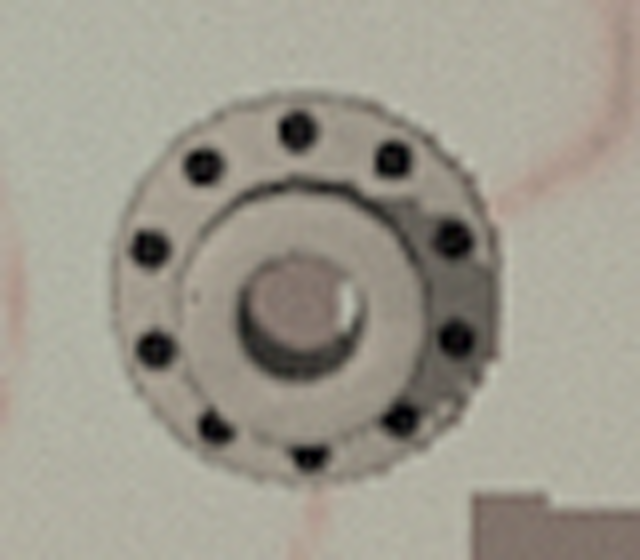

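Refined from the crop, the catcher is at (0.4775, -0.350). Now grasp it.

```bash
python3 -m inch '0.6 20 -4 0 0;0.6 19 -3.4 0 0;0.6 0 0 40 0;0.6 0 0 40 0;0.6 0 0 35 0;0.6 0 0 30 0;0.6 0 0 20 0;0.6 0 0 10 0;0.6 0 0 8 0;0.6 0 0 0 0'
python3 -c "
from h import *
go(.4775,-.35,.013,90)"
```

```text
clock: 10.0
tool_pos: [0.4773, -0.3503, 0.0144]
eef_rot: [-0.0, -0.0, 1.0, 0.0]
wrist_force: [-0.8, -0.6, -0.1]
grip_width: 0.0566
grip_force: 0.0
tool mm [-0.2  0.3  1.4] yaw 90.1 tcp [ 0.4773 -0.3503  0.0144] down [-0.  0. -1.] t 10.0 F [-0.8 -0.6 -0.1] w 0.0566 j7 2.23
turn 0.1
```

```bash
python3 -m inch '0 0 0 0 0;0 0 0 0 0;0 0 0 0 0;0 0 0 0 0;0 0 0 0 0;0 0 0 -15 0;0 0 0 -30 0;0 0 0 -35 0;0 0 0 -35 0;0 0 0 -35 0' 30
python3 -m inch '0 0 30 0 0;0 0 37 0 0;0 0 37 0 0;0 0 37 0 0;0 0 37 0 0;0 0 37 0 0;0 0 37 0 0;0 0 37 0 0;0 0 37 0 0;0 0 37 0 0'
python3 -m inch '0 -33 1 0 0;0 -33 1 0 0;0 -33 1 0 0;0 0 0 0 0;0 0 0 0 0'
python3 - <<'E'
from h import *
go(.535,.016,.1,90)
seen("wrist",["stem_top","drain_seat","catcher"],"w3.png"); print(project("wrist",(.535,.016,.068)),project("wrist",(.535,.016,.023)))
E
```

```text
clock: 11.0
tool_pos: [0.4767, -0.3502, 0.1665]
eef_rot: [-0.0, -0.0, 1.0, -0.0]
wrist_force: [0.7, -0.5, -1.1]
grip_width: 0.0356
grip_force: 30.0
clock: 12.0
tool_pos: [0.4766, 0.0141, 0.1652]
eef_rot: [0.0, -0.0, 1.0, 0.0]
wrist_force: [0.3, 0.0, -0.9]
grip_width: 0.0355
grip_force: 30.0
clock: 12.5
tool_pos: [0.5753, 0.0157, 0.1645]
eef_rot: [-0.001, -0.0, 1.0, -0.0]
wrist_force: [-1.3, 0.3, -0.9]
grip_width: 0.0354
grip_force: 30.0
tool mm [40.2  0.3 64.6] yaw 90.0 tcp [0.5753 0.0157 0.1645] down [-0.001 -0.    -1.   ] t 12.5 F [-1.3  0.3 -0.9] w 0.0354 j7 1.56
turn 0.0
wrist stem_top 0.89 [0.5171 0.0085 0.0207]
wrist drain_seat 0.96 [0.5163 0.0109 0.0209]
wrist catcher 0.66 [0.5634 0.0188 0.1757]
(np.float64(254.1376251980096), np.float64(147.39747861954663)) (np.float64(253.99432200448382), np.float64(141.6183629794631))
```

View pics/w3.png

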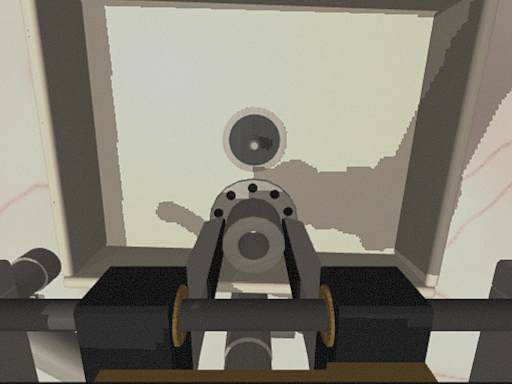

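The wrist view shows the catcher held upright, the drain's centre near (254,139) and the stem tip at about (254,145). I'll get sub-pixel values in code.

```bash
python3 - <<'E'
from h import *
im=cv2.imread("pics/w3.png"); g=cv2.cvtColor(im,cv2.COLOR_BGR2GRAY)
print(g[134:156,244:276:1][::1])
m=(g[100:176,215:295]<95).astype(np.uint8)
c=max(cv2.findContours(m,0,1)[0],key=cv2.contourArea)
print(cv2.minEnclosingCircle(c),cv2.fitEllipse(c))
# held catcher: collar top bore dark blob
m=(g[228:262,236:272]<80).astype(np.uint8); n,l,s,ce=cv2.connectedComponentsWithStats(m); print(s,ce)
for p in [(254,145,.068),(254.5,139,.023)]: print(back("wrist",*p))
E
```

```text
[[ 82  80  81  81  79  78  81  82  80  77  75  76  79  75  76  81  81  75
   79  78  75  78  75  73  73  79  80  77  78  76  79  72]
 [ 80  79  79  76  79  79  80  71  74  74  74  69  73  75  78  84  81  80
   82  78  78  78  79  76  81  80  73  79  77  76  81  71]
 [ 82  81  81  78  78  80  77  75  82  76  74  70  63  66  66  68  68  69
   72  72  81  81  84  75  80  78  78  76  76  77  80  75]
 [ 79  81  77  78  77  73  81  77  75  76  71  67  66  62  62  55  51  51
   51  56  68  67  68  68  68  76  77  81  83  79  74  73]
 [ 76  75  79  78  79  77  79  75  72  73  67  59  68  64  61  59  53  50
   56  50  49  46  50  42  61  86  81  77  78  75  73  76]
 [ 78  81  79  78  75  79  77  77  77  79  78  71  68  65  65  58  51  53
   57  54  52  49  54  53  58  66  62  65  71  74  79  78]
 [ 78  80  79  82  78  81  79  79  88  91  92  88  80  72  64  61  55  51
   49  56  56  52  50  52  48  52  54  48  63  82  77  76]
 [ 75  80  82  74  77  80  89  98 105 100 104 100  87  83  73  63  56  55
   48  53  52  53  53  51  53  53  53  45  63  76  77  74]
 [ 77  79  82  80  78  84  97 110 12
[... 1436 characters left out ...]
  78  78  81  73  77  78  76  79  78  79  79  73  73  79  78  77
   81  80  80  76  76  76  78  76  77  76  76  70  64  92]
 [ 79  79  76  81  78  80  77  75  76  75  76  74  75  79  79  76  74  76
   82  71  78  74  76  76  80  75  76  78  75  72  68 116]
 [ 82  78  79  82  74  80  78  82  76  74  77  78  74  74  81  78  78  80
   78  75  77  80  71  73  80  77  74  80  76  74 105 156]]
((38.982643127441406, 39.4752082824707), 25.193920135498047) ((38.95992660522461, 39.49057388305664), (49.10338592529297, 49.57252883911133), 177.05331420898438)
[[  0   0  36  34 546]
 [  2   4  31  28 678]] [[17.95054945 15.58791209]
 [17.13716814 17.23451327]]
[0.5328 0.0159 0.068 ]
[0.5323 0.0165 0.023 ]
```

Stem at (0.5327, 0.016), consistent at both heights. Move over it and descend.

```bash
python3 -m inch '0 20 0 0 0;0 20 0 0 0;0 2.8 0 0 0;0 0 0 0 0;0 0 0 25 0;0 0 0 25 0;0 0 0 20 0;0 0 0 0 0;0 0 0 0 0'
python3 -c "
from h import *
go(.5325,.0159,.0374,90)"
```

```text
clock: 13.6
tool_pos: [0.5339, 0.0158, 0.0946]
eef_rot: [0.0, -0.0, 1.0, -0.0]
wrist_force: [0.2, -0.1, -1.0]
grip_width: 0.0356
grip_force: 30.0
tool mm [ 1.4  0.1 57.2] yaw 90.0 tcp [0.5339 0.0158 0.0946] down [ 0.001 -0.    -1.   ] t 13.6 F [ 0.2 -0.1 -1. ] w 0.0356 j7 1.57
turn 0.0
```

```bash
python3 -m inch '0 1.3 0 0 0;0 0 0 5 0;0 0 0 5 0;0 0 0 5 0;0 0 0 5 0;0 0 0 5 0;0 0 0 0 0'
python3 -c "
from h import *
go(.5325,.0159,.0374,90)"
```

```text
clock: 14.3
tool_pos: [0.5325, 0.0159, 0.0689]
eef_rot: [0.001, -0.0, 1.0, 0.0]
wrist_force: [2.6, 0.4, -2.8]
grip_width: 0.0356
grip_force: 30.0
tool mm [-0.  -0.  31.5] yaw 90.1 tcp [0.5325 0.0159 0.0689] down [ 0.001  0.    -1.   ] t 14.3 F [ 2.6  0.4 -2.8] w 0.0356 j7 1.57
turn 0.1
```

It's on the stem with only light side force. Continue down.

```bash
python3 -m inch '0 -0.4 0 5 0;0 0 0 5 0;0 0 0 5 0;0 0 0 5 0;0 0 0 5 0;0 0 0 4 0;0 0 0 0 0;0 0 0 0 0'
python3 -m inch '0 0 0 2 0;0 0 0 1 0;0 0 0 0 0'
python3 -c "
from h import *
go(.5325,.0159,.0374,90)"
```

```text
clock: 15.1
tool_pos: [0.5325, 0.0159, 0.0402]
eef_rot: [0.0, -0.0, 1.0, 0.0]
wrist_force: [3.5, -0.2, -3.4]
grip_width: 0.0355
grip_force: 30.0
clock: 15.4
tool_pos: [0.5326, 0.0158, 0.0383]
eef_rot: [0.001, -0.0, 1.0, 0.0]
wrist_force: [1.9, 0.7, 5.4]
grip_width: 0.0355
grip_force: 30.0
tool mm [0.1 0.1 0.9] yaw 90.0 tcp [0.5326 0.0158 0.0383] down [ 0.001  0.    -1.   ] t 15.4 F [1.9 0.7 5.4] w 0.0355 j7 1.58
turn 0.0
```

Seated: the wrist reads 5 N upward at the expected height. Release and rise.

```bash
python3 -m inch '0.6 0 0 0 0;0.6 0 0 0 0;0.6 0 0 0 0;0.6 0 0 0 0;0.6 0 0 -20 0;0.6 0 0 -40 0;0.6 0 0 -50 0;0.6 0 0 -50 0;0.6 0 0 -50 0;0.6 0 0 -45 0'
python3 -m inch '0.6 -40 0 0 0;0.6 -20 0 0 0;0.6 0 0 0 0;0.6 0 0 0 0'
python3 - <<'E'
from h import *
go(.636,-.0815,.186,146)
im=snapshot("wrist"); cv2.imwrite("pics/w4r.png",im)
cv2.imwrite("pics/w4.png",overlay(im,"wrist",model(.5327,.016,-.025,.93),1.5,(0,0,512,384)))
E
```

```text
clock: 16.4
tool_pos: [0.5316, 0.0157, 0.2949]
eef_rot: [0.0, -0.0, 1.0, 0.0]
wrist_force: [0.6, 0.8, -0.7]
grip_width: 0.0561
grip_force: 0.0
clock: 16.8
tool_pos: [0.5909, 0.0157, 0.2915]
eef_rot: [-0.001, -0.0, 1.0, -0.0]
wrist_force: [-1.3, 0.4, -0.3]
grip_width: 0.0566
grip_force: 0.0
tool mm [-45.3 -97.2 105.4] yaw 90.0 tcp [0.5909 0.0157 0.2915] down [-0.003 -0.    -1.   ] t 16.8 F [-1.3  0.4 -0.3] w 0.0566 j7 1.55
turn -56.0
```

View pics/w4.png

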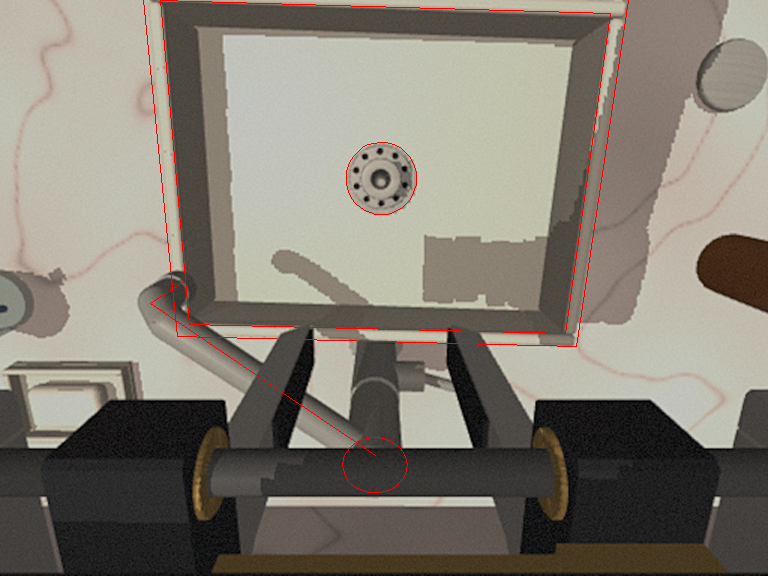

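The view shows the catcher flat and concentric on the drain at (381,179). The spout is swung out with its tip at (165,295). Now pinch the tube again.

```bash
python3 -m inch '0.6 -22 -49 0 0;0.6 -22 -49 0 0;0.6 0 0 0 -8;0.6 0 0 0 -8;0.6 0 0 0 -8;0.6 0 0 0 -8;0.6 0 0 0 -8;0.6 0 0 0 -8;0.6 0 0 0 -8;0.6 0 0 0 0'
python3 -c "
from h import *
go(.635,-.083,.186,146)"
```

```text
clock: 17.85
tool_pos: [0.6319, -0.0753, 0.2923]
eef_rot: [-0.001, -0.47, 0.883, 0.0]
wrist_force: [-0.2, -0.6, 0.9]
grip_width: 0.0563
grip_force: 0.0
tool mm [  4.6  -7.  106.3] yaw 146.1 tcp [ 0.6319 -0.0753  0.2923] down [-0.001  0.    -1.   ] t 17.85 F [-0.2 -0.6  0.9] w 0.0563 j7 2.57
turn 0.1
```

```bash
python3 -m inch '0.6 4.6 -7 0 0;0.6 0 0 25 0;0.6 0 0 25 0;0.6 0 0 25 0;0.6 0 0 20 0;0.6 0 0 11 0;0.6 0 0 0 0'
python3 -m inch '0 0 0 0 0;0 0 0 0 0;0 0 0 0 0;0 0 0 0 0;0 0 0 0 0' 20
python3 -c "
from h import *
go(.635,-.083,.186,146)
T=bot.get_state()['tool_pos'];H=np.array([.7077,.0116]);d=T[:2]-H;print(np.hypot(*d),np.degrees(np.arctan2(-d[1],-d[0])))"
```

```text
clock: 18.55
tool_pos: [0.6353, -0.0834, 0.1849]
eef_rot: [-0.001, -0.469, 0.883, 0.001]
wrist_force: [0.3, 0.0, -0.7]
grip_width: 0.0568
grip_force: 0.0
clock: 19.05
tool_pos: [0.6369, -0.0832, 0.187]
eef_rot: [0.001, -0.47, 0.883, -0.0]
wrist_force: [-0.1, -0.4, 1.2]
grip_width: 0.0216
grip_force: 19.9
tool mm [0.9 1.7 1. ] yaw 146.0 tcp [ 0.6369 -0.0832  0.187 ] down [ 0.001 -0.    -1.   ] t 19.05 F [-0.1 -0.4  1.2] w 0.0216 j7 2.56
turn 0.0
0.11836574187220372 53.24655652287032
```

```bash
python3 -m inch '0 -1.2 12.3 0 6;0 -1.2 12.3 0 6;0 -1.2 12.3 0 6;0 -1.2 12.3 0 6;0 -1.2 12.3 0 6;0 -1.2 12.3 0 6;0 -1.2 12.3 0 6;0 -1.2 12.3 0 6;0 0 0 0 0;0 0 0 0 0'
python3 -c "
from h import *
H=np.array([.7077,.0116]);T=H+.118*np.array([-np.cos(.025),np.sin(.025)])
go(T[0],T[1],.186,91.3)"
```

```text
clock: 20.05
tool_pos: [0.5907, 0.0008, 0.187]
eef_rot: [0.002, -0.071, 0.997, 0.0]
wrist_force: [4.0, 1.1, 0.5]
grip_width: 0.0219
grip_force: 19.8
tool mm [-1.  13.8  1. ] yaw 98.2 tcp [0.5907 0.0008 0.187 ] down [ 0.003  0.    -1.   ] t 20.05 F [4.  1.1 0.5] w 0.0219 j7 1.74
turn 6.9
```

```bash
python3 -m inch '0 -0.6 7 0 3.5;0 -0.5 6.8 0 3.4;0 0 0 0 0;0 0 0 0 0'
python3 -c "
from h import *
H=np.array([.7077,.0116]);T=H+.118*np.array([-np.cos(.025),np.sin(.025)])
go(T[0],T[1],.186,91.3)"
python3 - <<'E'
from h import *
im=snapshot("wrist"); c=overlay(im,"wrist",model(.5327,.016,-.025,0),1.5,(0,0,512,384)); t=snapshot("top")
d=overlay(t,"top",model(.5327,.016,-.025,0),5,(200,120,300,220))
o=np.zeros((576,800,3),np.uint8); o[:432,:400]=cv2.resize(c[:, 150:684],(400,432)); o[:400,400:]=cv2.resize(d,(400,400)); cv2.imwrite("pics/f1.png",o); cv2.imwrite("pics/topf.png",t)
E
```

```text
clock: 20.45
tool_pos: [0.5901, 0.0138, 0.187]
eef_rot: [0.001, -0.011, 1.0, 0.0]
wrist_force: [5.0, 0.1, 1.5]
grip_width: 0.0216
grip_force: 20.0
tool mm [0.4 0.7 1. ] yaw 91.2 tcp [0.5901 0.0138 0.187 ] down [ 0.003  0.    -1.   ] t 20.45 F [5.  0.1 1.5] w 0.0216 j7 1.62
turn -0.1
```

View pics/f1.png

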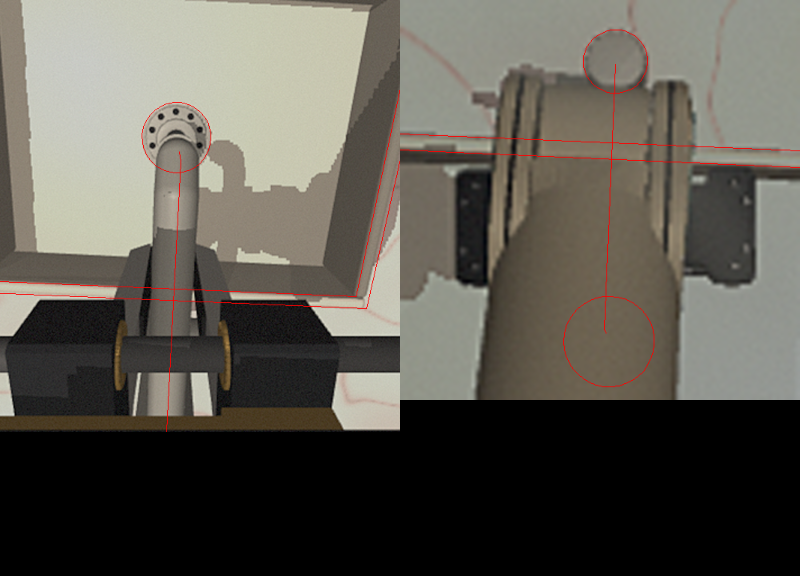

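The image shows the spout tube within about 1 mm of the model axis (tip at (179,150) against the model's (181,152)), and the column circle matches exactly in the top view. Release, retreat and verify.

```bash
python3 -m inch '0.4 0 0 0 0;0.4 0 0 0 0;0.4 0 0 0 0;0.4 0 0 -20 0;0.5 0 0 -40 0;0.5 0 0 -40 0;0.5 0 0 -40 0;0.5 0 0 -20 0;0.5 0 35 0 0;0.5 0 40 0 0'
python3 -m inch '0.5 0 40 0 0;0.5 0 40 0 0;0.5 0 40 0 0;0.5 0 40 0 0;0.5 40 0 0 0;0.5 40 0 0 0;0.5 40 0 0 0;0.5 0 0 0 0;0.5 0 0 0 0'
python3 - <<'E'
from h import *
go(.5,.2,.3)
seen("top",["spout","catcher","stopper","soap_pump","tumbler"],"topf.png")
cv2.imwrite("pics/f2.png",overlay(cv2.imread("pics/topf.png"),"top",model(.5327,.016,-.025,0),5,(170,115,330,235)))
E
```

```text
clock: 21.55
tool_pos: [0.5869, 0.088, 0.3472]
eef_rot: [0.0, -0.008, 1.0, -0.0]
wrist_force: [0.5, 0.8, -0.3]
grip_width: 0.0471
grip_force: 0.0
clock: 22.45
tool_pos: [0.4633, 0.2469, 0.3467]
eef_rot: [-0.0, -0.011, 1.0, -0.0]
wrist_force: [-0.4, 0.9, 0.2]
grip_width: 0.047
grip_force: 0.0
tool mm [-35.7 -47.6  46.7] yaw 91.2 tcp [0.4633 0.2469 0.3467] down [-0. -0. -1.] t 22.45 F [-0.4  0.9  0.2] w 0.047 j7 1.09
top spout 0.61 [0.6336 0.0142 0.2168]
top catcher 0.7 [0.5212 0.0124 0.0319]
top soap_pump 0.86 [0.6146 0.3718 0.1145]
top tumbler 0.58 [ 0.6589 -0.3946  0.074 ]
```

View pics/f2.png

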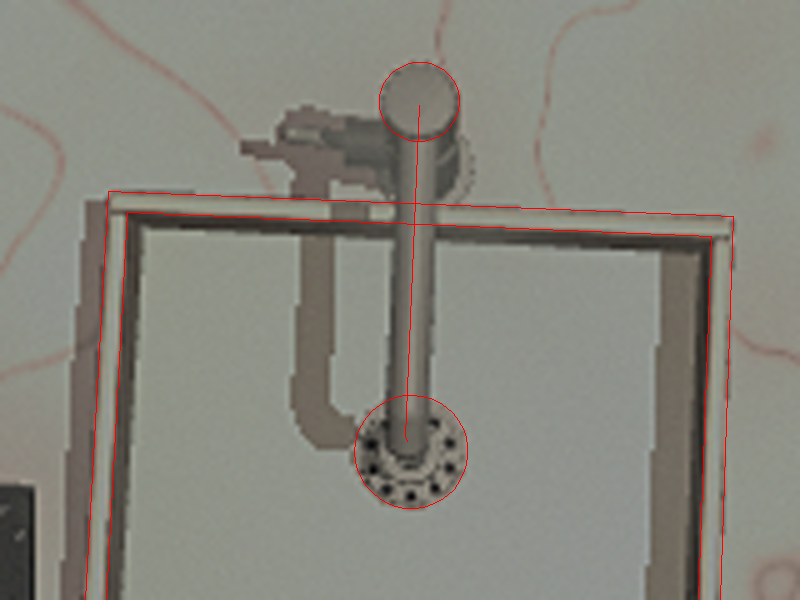

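The final view shows the spout on the model's zero line with its outlet at crop (407,445). The catcher lies inside the drain circle at (411,452). The robot is clear, so I'm handing in.

```bash
python3 -c "
from bench import bot
print(bot.close_job())"
```

```text
the job is handed in; nothing more can be done
None
```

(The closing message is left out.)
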